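# Pull the filter plate of the vacuum sealer

## Robot

A 6-joint arm with a two-finger parallel gripper is mounted at the origin on the work surface. World frame = base frame: x ahead of the robot, y to its left, z up, the work surface at z = 0. Lengths are in m, angles in rad, forces in N, time in s.
With the tool pointing down it reaches from about 0.375 to 0.9 m from the base axis. Payload 3.1 kg.
Tool frame: the origin (TCP) lies where the fingers leave the gripper's body, on its centre line; the fingertips stand 73 mm ahead of it and the grasp point (between the pads) lies 54 mm ahead of it; z points along the fingers, y is the line along which they close (so a half turn about z gives the same grasp; the last joint's range is limited). The gripper opens to 85 mm and grips with 20 to 120 N. Pads are 22 mm wide; open, the fingers measure 114 mm over their backs; the gripper's body (76 mm by 85 mm) begins 54 mm behind the grasp point. The pads swing forward as they close: fully open they stand 13 mm farther back than shut.
Start: joints at [-1.387, 0.527, 1.433, -0, 1.181, -0.178], TCP at [0.222, -0.584, 0.304] pointing down, gripper open.
Joint ranges: [-3.08, 3.08], [-0.75, 2.2], [0.22, 2.44], [-1.43, 4.57], [0, 2.65], [-2.85, 2.85]. Speed limits (rad/s): [2.79, 2.79, 3.14, 3.14, 3.14, 3.14].

## Interface

Orientations are given as a unit quaternion [x, y, z, w].
In Python, from station import manip gives the robot as it stands.
- The arm moves only by the tool step_arm, never from a script. Its argument "moves" is one flat list of numbers, 5 for each row, row after row: the opening, from 0 (shut) to 1 (fully open), then the shift along the world's x, y, z scaled (see below), then the turn about the world's z scaled (see below). In form: [fingers, x, y, z, yaw, fingers, x, y, z, yaw, ...]. A call has 1 to 12 rows; each row is the pose to reach, as a shift and turn from the pose commanded when the call began, turning the shorter way round; what a row does not reach only later rows make up. The controller multiplies each number of a shift by 200 mm and each number of a turn by pi rad. A row lasts 1/8 s, in which the tool goes at most 62.5 mm and 10.7 degrees, less where a joint would pass 70% of its speed; a pose out of reach is approached as far as the arm can. A call with a number of a shift or a turn outside -1 to 1 is refused whole. A call with a gripper value outside its range is refused whole. The fingers move at their own pace and stop on an object; "grip_force" is the grip in N (left out, the last holds). Time passes only in rows, so rows that repeat a pose let the fingers close. It gives the time, the measured TCP pose, the force, the opening and the grip force at its end, in the units of the state.
- manip.sense(): the state, without advancing time (a new reading comes with each control period).
- manip.snapshot(name): name is "scene" or "top"; returns a dict with "color" (400x640x3 uint8, blue, green, red), "z_map" (400x640 float32, m along the optical axis (not along the pixel's ray), 0 where there is no reading), "fovy" (degrees; the focal length in pixels is half the picture's height over the tangent of half this angle, whatever the lens; pixels are square), "cx", "cy" (the principal point, pixels), "R" (3x3) and "t" (3): a world point X has camera coordinates R X + t. Camera axes: x right, y down, z forward; pixel columns grow to the right and rows downward; lengths in m; the calibration is good to about 2 mm. A picture is of the moment at which its call begins.
- manip.sign_off(): hands the job in; it is judged then, once.
The state is a dict: "t": time; "q": joint angles; "qd": joint speeds; "tau": joint torques, N m; "tcp_pos": TCP position; "tool_rot": TCP orientation; "force": force on the tool from outside, world axes, zero at the start; "ft_torque": the same for the moment, N m; "finger_gap": opening from 0.0 (shut) to 1.0 (fully open); "gripper_force": force on a finger pad.
Only numpy, scipy, OpenCV 4.12 (cv2) and the standard library are available. Lean on these libraries where they do the work, as an engineer would, in place of code of your own. Each camera call takes 0.05 s, during which the arm holds its last target. There are 200 camera calls.

## Task

Check the filter of the vacuum sealer: first vent it by twisting the black wing knob on its top clockwise right to its stop, then let go so that it springs back. Then swing the steel service flap beside the knob right up so that it stays standing open, draw the filter plate out of the slot under it, and finish while still holding the plate upright and still, in the air a hand's breadth or more above the middle of the white drip tray. Do not put the plate down or let it go, and do not push about the tin, the jar and the carton.

Things in the scene. Friction and masses are not known exactly. Their poses are not given: they have to be found in the camera images.
- sealer: Vacuum sealer, fixed metal case, top face 130 mm above the table. Origin on the table; x points to its back (away from the robot at yaw 0), y to its left, z up. The case spans x -85 to 135, y -140 to 140 mm; a white hood 35 mm high lies along the top at x over 80 mm. On the top: the wing knob at (-20, -70) mm and the flap, centred at y = 60 mm, hinged at x = 45 mm.
- knob_grip (a point): Point to grip on the vent knob's vertical axis, 160 mm above the table. The knob is an upright black bar 50 mm long, 12 mm thick, 36 mm high (136 to 172 mm above the table), over a flat disc 4 mm high. This point's x axis lies along the bar and turns with it; at rest the bar lies along the sealer's x.
- vent_knob (a joint): Turn of the vent knob in rad, clockwise seen from above: 0 at rest, 1.2 at the stop. A spring (0.1 N m per rad) turns it back to 0 when it is let go.
- flap (a joint): Opening angle of the service flap in rad: 0 shut (flat), 1.57 upright, 1.8 at its stop, leaning back. A stiff hinge (0.13 N m) keeps it at any angle where it is left.
- flap_handle (a point): Middle of the flap's handle: a round bar 10 mm thick, 80 mm long along the sealer's y, 132 mm above the table when shut. It is the front of a loop in the flap's plane, 40 mm in front of the case's front face and the flap's edge, so fingers pass in front of and behind it. It swings up and back about the hinge line, 170 mm from it.
- flap_hinge (a point): Middle of the flap's hinge line (along the sealer's y), at the flap's far edge, 132 mm above the table. The flap is a steel sheet 130 x 124 x 4 mm.
- filter_center (a point): Centre of the loose filter plate, grey rim and wire mesh, 8 mm thick (its x, along the sealer's x), 80 mm wide (y), 90 mm tall (z), 0.1 to 0.2 kg. Hidden under the shut flap, it stands upright in the slot, its centre 77 mm and its top 122 mm above the table, the upper 52 mm free above the well's floor; it leaves the slot straight up after 38 mm.
- well_floor (a point): Middle of the floor of the well under the flap, 70 mm above the table, 60 mm below the case's top. The well is open at the top and spans, in the sealer's frame, x -65 to 35 mm, y 5 to 115 mm. The slot for the filter plate is in this floor at x = -20 mm, y = 60 mm: 11 mm (x) by 84 mm (y), 38 mm deep.
- tray_in (a point): Centre of the inner floor of the shallow white drip tray, 180 (x) x 140 (y) mm, 20 mm high, walls 4 mm, fixed; it stands to the left or the right of the sealer.
- tray: The drip tray; origin under its centre, on the table.
- tin: Bystander: upright closed food tin, 85 mm across, 110 mm high; origin at the centre of its underside. On the other side of the sealer from the tray.
- jar: Bystander: amber glass jar, 64 mm across, 90 mm high; origin at the centre of its underside.
- carton: Bystander: cardboard carton 120 x 80 x 50 mm, lying flat; origin at the centre of its underside.
Things that resemble listed ones, but are neither listed nor needed, are in the scene too. Of the things that look like the tray, the largest one is meant.

How it is judged:
On the way, in this order (a step that is already met when the one before it is completed fails the run):
1. the vent knob is turned to its stop, the flap still shut (value of joint vent_knob above 1.1 rad and value of joint flap below 0.15 rad), for 0.1 s.
2. the knob is let go and has sprung back (value of joint vent_knob below 0.12 rad and contact force between the fingers and sealer below 0.2 N), for 0.1 s.
3. the flap is swung up and stands open by itself (value of joint flap above 1.4 rad and contact force between the fingers and sealer below 0.2 N), for 0.2 s.
4. the filter plate is drawn out of its slot and the well in the fingers (height (world z) of filter_center above 0.15 m and contact force between the fingers and filter above 1 N), for 0.1 s.
At the end, for the whole second after the job is handed in: Plate held in the fingers (over 1 N), below 0.03 m/s, upright within 0.25 rad, its centre within 50 mm (level) of the tray's centre and over 125 mm above the table, touching neither sealer nor tray; flap open beyond 1.4 rad, knob within 0.15 rad of rest (horizontal distance between filter_center and tray_in below 0.05 m and height (world z) of filter_center above 0.125 m and angle between filter_center's own z axis and vertical below 0.25 rad and contact force between the fingers and filter above 1 N and linear speed of filter below 0.03 m/s and contact force between filter and sealer below 0.1 N and contact force between filter and tray below 0.1 N and value of joint flap above 1.4 rad and value of joint vent_knob below 0.15 rad); the arm keeps its last pose, push and grip.
It fails at once if the tin, the jar or the carton is pushed more than 50 mm or knocked over (distance of any of tin, jar, carton from where it was at the start of the episode above 0.05 m or angle between any of tin, jar, carton's own z axis and vertical above 0.5 rad).
It also fails if it takes over 72 s, if anything falls off the work surface, if the arm or the gripper's body presses on something with over 40 N, if the wrist force passes 120 N, or if a joint passes its speed limit or range.

## Working session

There is one attempt and no reset: what is moved stays moved. The work goes in short steps, Python scripts to look and compute and a tool call to move; the robot and the scene stay as the last step left them, time stands still between calls to the robot, and variables do not carry over. Pictures are saved under pics/ and viewed, at most 11 in all, crops included, and the job is handed in when it is done.

Besides the shell and the picture viewer there is one more tool, called after ">>>" by a JSON object that holds its "op" and its "data". step_arm: Moves the arm, as the interface text tells. Its arguments: {"type":"object","properties":{"moves":{"type":"array","items":{"type":"number"}},"grip_force":{"type":"number"}},"required":["moves"]}

```bash
mkdir -p pics; ls
python3 - <<'E'
from station import manip
import cv2,numpy as np
for n in("scene","top"):
    s=manip.snapshot(n); np.savez(f"{n}0.npz",**s); cv2.imwrite(f"pics/{n}0.png",s["color"])
    print(n,s["fovy"],s["cx"],s["cy"],-np.array(s["R"]).T@s["t"],np.round(s["R"],2).tolist())
print(manip.sense())
E
```

```text
pics
scene 43.86506916175087 317.5922038706136 195.49335746008055 [1.47126838 0.14346145 1.22551919] [[-0.05, 1.0, -0.01], [0.73, 0.03, -0.68], [-0.68, -0.04, -0.73]]
top 49.948743192516254 321.64923353443635 210.03966078683422 [0.2964036  0.047952   1.71107016] [[-0.02, -1.0, -0.01], [-1.0, 0.03, -0.1], [0.1, 0.0, -1.0]]
{'t': 0.1, 'q': array([-1.38650030e+00,  5.28394151e-01,  1.43377587e+00,  1.58505062e-05,
        1.18139146e+00, -1.78479566e-01]), 'qd': array([-0.00048327, -0.00203178, -0.00153056, -0.00168257,  0.0002244 ,
       -0.00067384]), 'tau': array([-2.63431696e-05, -4.43305600e+01, -1.78585678e+01, -1.07427056e-04,
        3.89685025e-03,  2.64333494e-05]), 'tcp_pos': array([ 0.22174346, -0.58380582,  0.30301791]), 'tool_rot': array([ 9.83594356e-01,  1.80391721e-01,  4.46603122e-06, -9.84432673e-04]), 'force': array([ 0.57703769,  0.72793307, -0.13316483]), 'ft_torque': array([-0.03195304,  0.00460957, -0.00922201]), 'gripper_force': 0.0, 'finger_gap': 1.002284338354918}
```

View pics/top0.png

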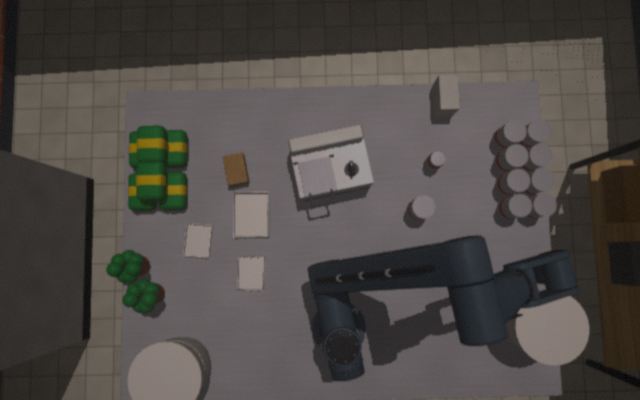

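View pics/scene0.png

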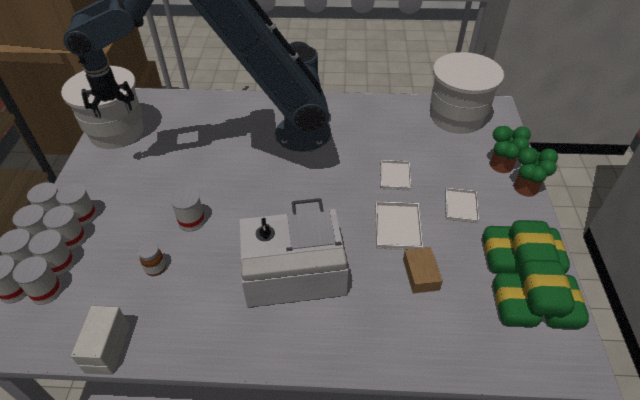

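Top view: the sealer is at about (330,165), with its black knob at (352,170) and the flap handle at (317,208). There are three tray-like things, at (251,215), (198,241) and (251,272). The one at (251,215) is the largest, so it should be the tray. The tin is at (421,207), the jar at (436,160) and the brown carton at (235,168).

```bash
cat > h.py <<'E'
import numpy as np,cv2
def cloud(s):
    f=200/np.tan(np.radians(float(s["fovy"]))/2); z=s["z_map"]; v,u=np.mgrid[:400,:640]
    P=np.stack([(u-s["cx"])/f*z,(v-s["cy"])/f*z,z],-1)
    return (P-s["t"])@s["R"]
def pix(s,X):
    f=200/np.tan(np.radians(float(s["fovy"]))/2); c=s["R"]@np.asarray(X)+s["t"]
    return c[:2]/c[2]*f+[s["cx"],s["cy"]]
E
python3 - <<'E'
from h import *
for n,box in(("top",(280,120,380,220)),("scene",(225,190,360,310))):
    s=dict(np.load(n+"0.npz")); P=cloud(s); m=np.zeros((400,640),bool); m[box[1]:box[3],box[0]:box[2]]=1
    m&=s["z_map"]>0
    def rect(mask,tag):
        k,l,st,c=cv2.connectedComponentsWithStats(mask.astype(np.uint8)); i=1+np.argmax(st[1:,4])
        Q=P[l==i]; r=cv2.minAreaRect((Q[:,:2]*1000).astype(np.float32)); print(n,tag,len(Q),"z",np.median(Q[:,2]).round(4),r)
    z=P[...,2]
    rect(m&(z>.115)&(z<.145),"top face"); rect(m&(z>.155)&(z<.185),"hood/knob"); rect(m&(z>.1)&(z<.19),"case")
    d=m&(z>.13)&(s["color"].max(-1)<45); print(n,"knob dark",d.sum(),np.median(P[d],0) if d.any() else 0, P[d].max(0) if d.any() else 0)
    tb={"top":[(228,186,276,244),(180,220,216,262),(234,252,268,294)],"scene":[(370,198,428,252),(440,185,484,224),(376,156,416,192)]}[n]
    for b in tb:
        m[:]=0; m[b[1]:b[3],b[0]:b[2]]=1; rect(m&(z>.002+ (0.006))&(z<.03)&(s["z_map"]>0),"tray"); rect(m&(s["color"].min(-1)>125),"traycol")
s=dict(np.load("top0.npz")); a=cv2.resize(s["color"][110:290,170:390],None,fx=3.6,fy=3.3,interpolation=cv2.INTER_CUBIC); cv2.imwrite("pics/crop.png",cv2.convertScaleAbs(a,alpha=1.4))
E
```

```text
top top face 3411 z 0.1324 ((586.67529296875, 9.137161254882812), (222.5674591064453, 280.33697509765625), 10.503364562988281)
top hood/knob 1089 z 0.165 ((709.5709838867188, 32.46421813964844), (56.42754364013672, 275.48370361328125), 10.70926284790039)
top case 4677 z 0.1343 ((608.464111328125, 13.176803588867188), (266.8876953125, 280.33697509765625), 10.503364562988281)
top knob dark 41 [ 0.59149092 -0.0552456   0.16075179] [ 0.61299811 -0.04834979  0.17820171]
top tray 335 z 0.0162 ((448.422119140625, 337.0850830078125), (147.02171325683594, 182.4623565673828), 89.27366638183594)
top traycol 1240 z 0.005 ((423.9125671386719, 218.33226013183594), (388.160400390625, 174.59495544433594), 77.4078598022461)
top tray 45 z 0.0126 ((363.54052734375, 597.8877563476562), (20.687471389770508, 126.76206970214844), 88.79991912841797)
top traycol 488 z 0.0036 ((349.1280212402344, 547.6739501953125), (83.68161010742188, 115.17948150634766), 84.61958312988281)
top tray 54 z 0.0139 ((253.46343994140625, 306.07464599609375), (122.91114044189453, 58.05508804321289), 39.23081588745117)
top traycol 
[... 647 characters left out ...]
.089111328125), (143.56761169433594, 188.26348876953125), 89.79243469238281)
scene traycol 1834 z 0.0057 ((907.1510620117188, 292.044677734375), (169.79818725585938, 1154.291748046875), 83.61225128173828)
scene tray 227 z 0.0128 ((354.33154296875, 548.296142578125), (104.86251831054688, 140.8614044189453), 83.89868927001953)
scene traycol 825 z 0.005 ((883.5947875976562, 382.98455810546875), (114.39654541015625, 1264.056884765625), 72.99640655517578)
scene tray 194 z 0.0133 ((223.47146606445312, 338.167236328125), (103.6860122680664, 140.6773223876953), 87.84902954101562)
scene traycol 769 z 0.0048 ((785.4390258789062, 223.48814392089844), (118.82270812988281, 1375.84375), 78.40846252441406)
```

View pics/crop.png

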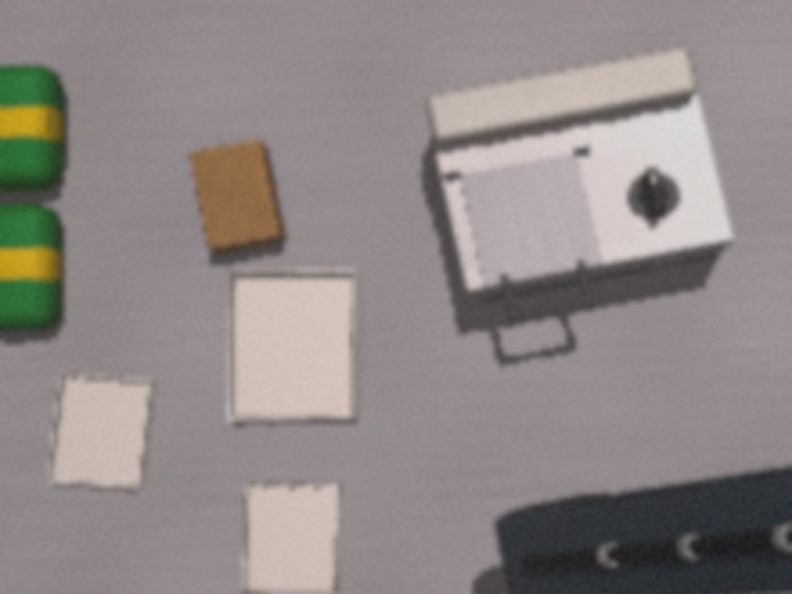

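The crop shows the largest tray at full-image px (251,215), with the smaller look-alikes at (198,241) and (251,272). It measures about 182 x 145 mm, which matches 180 x 140, and its centre is (0.450, 0.335). The sealer origin is about (0.606, 0.012) at yaw 0.185 rad. That puts the knob at (0.599, -0.059) and the handle at about (0.472, 0.048). I'll move above the knob now.

>>> {"op": "step_arm", "data": {"moves": [1, 0.63, 0.9, 0, -0.055, 1, 0.63, 0.9, 0, -0.055, 1, 0.63, 0.9, 0, -0.055, 1, 0.63, 0.9, 0, -0.055], "grip_force": 30}}

```text
t: 0.6
tcp_pos: [0.3488, -0.401, 0.3035]
tool_rot: [0.995, 0.096, -0.0, -0.001]
force: [-0.3, -1.1, 0.6]
finger_gap: 0.999
gripper_force: 0.0
```

>>> {"op": "step_arm", "data": {"moves": [1, 0.63, 0.9, 0, 0, 1, 0.63, 0.9, 0, 0, 1, 0.63, 0.9, 0, 0, 1, 0.63, 0.9, 0, 0]}}

```text
t: 1.1
tcp_pos: [0.4747, -0.2213, 0.3036]
tool_rot: [0.995, 0.096, -0.0, -0.001]
force: [-0.4, -0.2, 0.6]
finger_gap: 1.001
gripper_force: 0.0
```

>>> {"op": "step_arm", "data": {"moves": [1, 0.63, 0.825, 0, 0, 1, 0.63, 0.825, 0, 0, 1, 0.63, 0.825, 0, 0, 1, 0.63, 0.825, 0, 0, 1, 0.63, 0.825, 0, 0, 1, 0.63, 0.825, 0, 0]}}

```text
t: 1.85
tcp_pos: [0.5989, -0.0604, 0.3036]
tool_rot: [0.996, 0.094, -0.001, 0.0]
force: [0.1, -0.4, 0.1]
finger_gap: 1.001
gripper_force: 0.0
```

```bash
cat > look.py <<'E'
import sys
from station import manip
from h import *
from scipy.spatial.transform import Rotation as Ro
n,name=sys.argv[1:3]; b=list(map(int,sys.argv[3:7]))
s=manip.snapshot(n); np.savez(name+".npz",**s)
a=s["color"][b[1]:b[3],b[0]:b[2]]; k=min(780/a.shape[1],580/a.shape[0])
cv2.imwrite(f"pics/{name}.png",cv2.convertScaleAbs(cv2.resize(a,None,fx=k,fy=k,interpolation=cv2.INTER_CUBIC),alpha=1.4))
st=manip.sense(); R=Ro.from_quat(st["tool_rot"]).as_matrix()
print(st["t"],st["tcp_pos"].round(4),"yaw",np.arctan2(R[1,0],R[0,0]).round(4),"q",st["q"].round(3),"F",st["force"].round(1),st["finger_gap"],st["gripper_force"])
E
python3 look.py scene knob 180 130 400 310
```

```text
1.9 [ 0.5988 -0.0608  0.3037] yaw 0.1881 q [-2.860e-01  4.970e-01  1.492e+00 -1.000e-03  1.154e+00  1.097e+00] F [ 0.2  0.2 -1. ] 1.0006849836163167 0.0
```

View pics/knob.png

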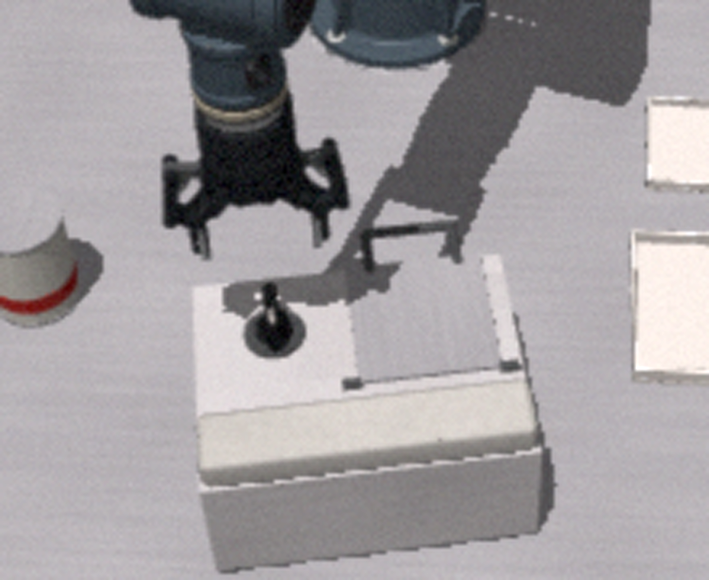

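Shown: the fingers straddle the knob, whose disc is at crop (274,333), full-image px (265,233). The flap is shut and its handle is at crop (410,230). I'll check the disc centre by intersecting its ray with z = 0.134.

```bash
cat >> h.py <<'E'
def ray(s,u,v,z):
    f=200/np.tan(np.radians(float(s["fovy"]))/2); c=-s["R"].T@s["t"]
    d=s["R"].T@np.array([(u-s["cx"])/f,(v-s["cy"])/f,1]); return c+d*(z-c[2])/d[2]
E
python3 - <<'E'
from h import *
s=dict(np.load("knob.npz")); print("disc scene",ray(s,265,233.4,.134))
t=dict(np.load("top0.npz"))
print("disc top",ray(t,170+653/3.6,110+195/3.3,.134))
# handle bar from both views
for n,b in(("top",(300,200,335,222)),("scene",(285,196,330,218))):
    s=dict(np.load(n+"0.npz")); P=cloud(s); z=P[...,2]; m=np.zeros(z.shape,bool); m[b[1]:b[3],b[0]:b[2]]=1
    m&=(z>.115)&(z<.15)&(P[...,0]<.53); Q=P[m]; a=.185; o=np.array([.606,.012]); L=(Q[:,:2]-o)@np.array([[np.cos(a),-np.sin(a)],[np.sin(a),np.cos(a)]])
    k=L[:,0]<-113; print(n,k.sum(),np.median(L[k],0),L[k].min(0),L[k].max(0),np.median(Q[k,2]))
E
```

```text
disc scene [ 0.60314769 -0.05912215  0.134     ]
disc top [ 0.59899954 -0.06131539  0.134     ]
  return _methods._mean(a, axis=axis, dtype=dtype,
  ret = um.true_divide(
Traceback (most recent call last):
ValueError: zero-size array to reduction operation minimum which has no identity
```

>>> {"op": "step_arm", "data": {"moves": [1, 0.005, 0, -0.3, 0, 1, 0.005, 0, -0.43, 0, 1, 0.005, 0, -0.43, 0, 0, 0.005, 0, -0.43, 0, 0, 0.005, 0, -0.43, 0, 0, 0.005, 0, -0.43, 0, 0, 0.005, 0, -0.43, 0, 0, 0.005, 0, -0.43, 0, 0, 0.005, 0, -0.43, 0, 0, 0.005, 0, -0.43, 0], "grip_force": 30}}

```text
t: 3.15
tcp_pos: [0.6012, -0.0598, 0.2187]
tool_rot: [0.995, 0.095, 0.001, 0.001]
force: [-1.3, -3.0, 6.0]
finger_gap: 0.136
gripper_force: 33.7
```

>>> {"op": "step_arm", "data": {"moves": [0, 0, 0, 0, -0.055, 0, 0, 0, 0, -0.11, 0, 0, 0, 0, -0.165, 0, 0, 0, 0, -0.22, 0, 0, 0, 0, -0.275, 0, 0, 0, 0, -0.33, 0, 0, 0, 0, -0.38, 0, 0, 0, 0, -0.4, 0, 0, 0, 0, -0.4, 0, 0, 0, 0, -0.4, 0, 0, 0, 0, -0.4, 0, 0, 0, 0, -0.4]}}

```text
t: 4.65
tcp_pos: [0.6007, -0.0611, 0.2188]
tool_rot: [0.863, -0.506, 0.001, 0.002]
force: [-3.3, -6.2, 6.6]
finger_gap: 0.135
gripper_force: 42.5
```

```bash
python3 look.py scene twist 180 130 400 310; python3 -c "
from station import manip;print(manip.sense()['ft_torque'])"
```

```text
4.7 [ 0.6007 -0.0611  0.2188] yaw -1.0608 q [-0.284  0.605  1.565 -0.006  0.971  2.351] F [-4.1 -6.2  5.7] 0.13372486792358584 42.47530996799469
[-1.03168452  0.41539282  1.0058164 ]
```

The tool turned 1.25 rad, the grip is unslipped (gap unchanged), and the moment of 1.0 N m shows the knob is at its stop. I'll release it and lift.

>>> {"op": "step_arm", "data": {"moves": [1, 0, 0, 0, 0, 1, 0, 0, 0, 0, 1, 0, 0, 0, 0, 1, 0, 0, 0, 0, 1, 0, 0, 0, 0, 1, 0, 0, 0.25, 0, 1, 0, 0, 0.45, 0, 1, 0, 0, 0.45, 0, 1, 0, 0, 0.45, 0, 1, 0, 0, 0.45, 0]}}

```text
t: 5.95
tcp_pos: [0.6, -0.059, 0.3063]
tool_rot: [0.861, -0.508, -0.002, 0.0]
force: [-0.4, 0.6, -0.2]
finger_gap: 1.002
gripper_force: 0.0
```

```bash
python3 look.py scene released 180 130 400 310
```

```text
6.0 [ 0.6001 -0.0591  0.3063] yaw -1.0667 q [-0.283  0.496  1.485  0.     1.164  2.354] F [-0.1 -0.1  0.3] 0.9998005376665455 0.0
```

View pics/released.png

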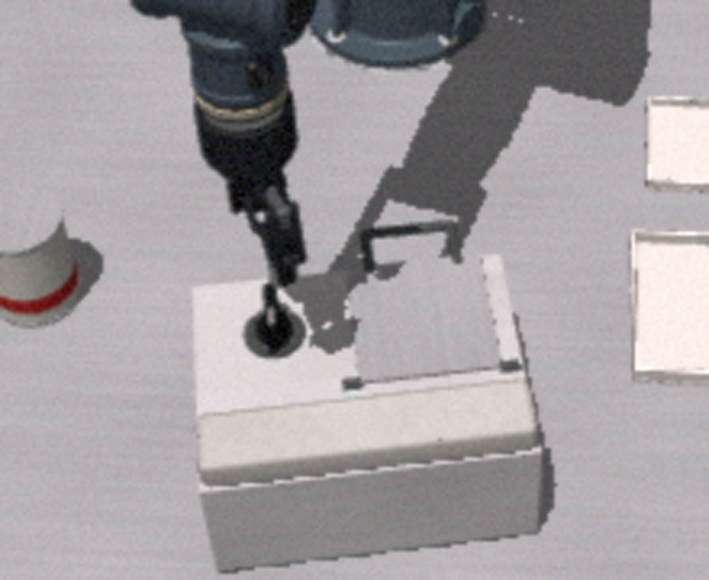

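The knob's bar is back at rest along the sealer's x, at crop (270,320), and the flap is still shut. Next I'll turn the tool across the handle and move above it, with the fingers partly closed.

>>> {"op": "step_arm", "data": {"moves": [0.35, 0, 0, 0.1, 0.05, 0.35, -0.1, 0.1, 0.1, 0.1, 0.35, -0.2, 0.2, 0.1, 0.16, 0.35, -0.3, 0.27, 0.1, 0.22, 0.35, -0.3, 0.27, 0.1, 0.28, 0.35, -0.3, 0.27, 0.1, 0.33, 0.35, -0.3, 0.27, 0.1, 0.38, 0.35, -0.3, 0.27, 0.1, 0.44, 0.35, -0.3, 0.27, 0.1, 0.45, 0.35, -0.3, 0.27, 0.1, 0.45], "grip_force": 20}}

```text
t: 7.25
tcp_pos: [0.5407, -0.0053, 0.3274]
tool_rot: [0.985, 0.172, -0.001, -0.0]
force: [-0.5, -0.6, -0.4]
finger_gap: 0.351
gripper_force: 0.0
```

>>> {"op": "step_arm", "data": {"moves": [0.35, -0.1, 0.1, -0.1, 0.05, 0.35, -0.2, 0.2, -0.1, 0.1, 0.35, -0.34, 0.265, -0.1, 0.16, 0.35, -0.34, 0.265, -0.1, 0.22, 0.35, -0.34, 0.265, -0.1, 0.28, 0.35, -0.34, 0.265, -0.1, 0.33, 0.35, -0.34, 0.265, -0.1, 0.38, 0.35, -0.34, 0.265, -0.1, 0.44, 0.35, -0.34, 0.265, -0.1, 0.45, 0.35, -0.34, 0.265, -0.1, 0.45, 0.35, -0.34, 0.265, -0.1, 0.45]}}

```text
t: 8.62
tcp_pos: [0.4728, 0.0477, 0.3079]
tool_rot: [0.638, 0.77, -0.0, -0.0]
force: [0.5, -0.1, -0.7]
finger_gap: 0.352
gripper_force: 0.0
```

```bash
python3 look.py scene handle 250 150 370 250
python3 - <<'E'
from h import *
s=dict(np.load("released.npz")); k=3.2222
for p in((367,233),(452,226),(410,230)): print("scene",ray(s,180+p[0]/k,130+p[1]/k,.134).round(4))
t=dict(np.load("top0.npz"))
for p in((502,357),(570,346)): print("top",ray(t,170+p[0]/3.6,110+p[1]/3.3,.134).round(4))
E
```

```text
8.675 [0.4728 0.0477 0.3079] yaw 1.7594 q [-0.135  0.321  1.793 -0.     1.028 -0.324] F [ 0.2  0.6 -0.1] 0.3473275656297959 0.0
scene [0.4816 0.0122 0.134 ]
scene [0.4695 0.0902 0.134 ]
scene [0.4762 0.0516 0.134 ]
top [0.4198 0.0989 0.134 ]
top [0.4303 0.029  0.134 ]
```

View pics/handle.png

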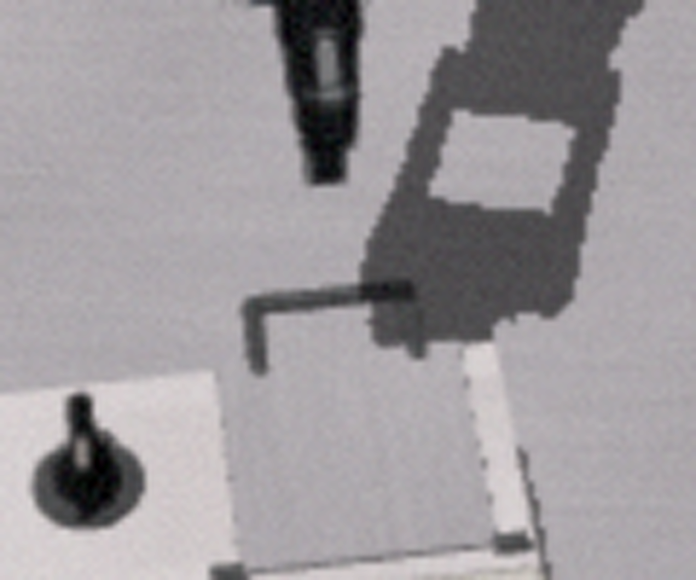

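Shown: the closed-down gripper's tips are at crop (325,180). The dark loop runs from (250,305) to (412,290), with its arms reaching the flap edge at (258,370) and (418,350). The top view didn't agree with this (possibly a shadow), so I'll check the loop with depth.

Run:
```python
from h import *
t=dict(np.load("top0.npz")); X=np.array([.472,.048,.132]); 
for d in([0,0,0],[-.0074,.0393,0],[.0074,-.0393,0]): p=pix(t,X+d); print("top pred",p, "crop",(p-[170,110])*[3.6,3.3], "shadow-like z0", pix(t,[.43,.06,0]))
for n,f in(("top","top0"),("scene","released")):
    s=dict(np.load(f+".npz")); P=cloud(s); c=pix(s,X).round().astype(int); z=P[...,2]
    m=np.zeros(z.shape,bool); m[c[1]-14:c[1]+14,c[0]-18:c[0]+18]=1; m&=(z>.05)&(z<.2)&(P[...,0]<.51)
    print(n,m.sum(),P[m][::max(1,m.sum()//12)].round(3).tolist())
    print(s["color"][c[1]-14:c[1]+15:2,c[0]-16:c[0]+17:2].mean(-1).astype(int))
```

```text
top pred [322.89541366 203.79705412] crop [550.42348918 309.5302786 ] shadow-like z0 [320.25257793 217.96630204]
top pred [312.32271245 206.05568813] crop [512.36176483 316.98377083] shadow-like z0 [320.25257793 217.96630204]
top pred [333.46037473 201.54007363] crop [588.45734902 302.08224298] shadow-like z0 [320.25257793 217.96630204]
top 168 [[0.509, 0.113, 0.139], [0.506, 0.017, 0.145], [0.509, 0.069, 0.108], [0.505, 0.085, 0.106], [0.502, 0.103, 0.109], [0.501, 0.112, 0.087], [0.488, 0.014, 0.142], [0.482, 0.014, 0.129], [0.477, 0.007, 0.138], [0.474, 0.014, 0.131], [0.47, 0.037, 0.14], [0.467, 0.051, 0.137]]
[[125 125 128 125 126 126 127 127 124 124 124 113  68  95  93  85  77]
 [124 113 122 123 125 122 121 112 102  97  79  67  53  54  54  53  50]
 [120  81  90 106  98  86  73  63  57  57  53  51  49  49  46  48  49]
 [ 88  61  56  61  55  52  50  48  45  46  46  46  49  52  53  53  57]
 [ 54  48  52  47  47  46  50  48  50  55  54  56  48  53  53  54  53]
 [ 46  47  53  53  53  55  56  54  54  54  55  54  54  53  53  53  53]
 [ 53  53  51  52  55  55  53  54  52  53  51  51  5
[... 1261 characters left out ...]
 58  65 120 130 130 129 126 129 129 128 124 127 122 118  75]
 [ 83  58  60 114 125 119 123 118 100  82  69  73  64  63  61  58  60]
 [ 76  47  35  38  35  26  31  30  27  30  37  55  55  58  61  56  56]
 [ 61  32  24  51  55  82  82 100 119 125 126 127 128 127 103  55  53]
 [ 55  32  40 127 133 129 131 129 131 132 130 129 130 128  79  56  51]
 [ 64  35  34 122 131 130 132 131 130 131 130 129 131 123  63  54  61]
 [ 69  79  31 119 131 130 131 131 133 129 128 131 128  95  86  67  63]
 [ 59  48  26  74 126 110  97  86 124 133 135 129 131 131 135 113  74]
 [ 61  56  30  56  63  60  60 120 132 132 131 127 129 130 133 131 135]
 [ 58  60 113  86  66  58  79 127 132 132 134 132 130 131 134 131 132]]
```

The depth puts the bar at about (0.472, 0.05, 0.133), directly under the tool. I'll descend and grip it gently.

>>> {"op": "step_arm", "data": {"moves": [0.35, 0, 0, -0.25, 0, 0.35, 0, 0, -0.45, 0, 0.35, 0, 0, -0.6, 0, 0.35, 0, 0, -0.6, 0, 0.35, 0, 0, -0.6, 0, 0, 0, 0, -0.6, 0, 0, 0, 0, -0.6, 0, 0, 0, 0, -0.6, 0, 0, 0, 0, -0.6, 0], "grip_force": 20}}

```text
t: 9.8
tcp_pos: [0.4729, 0.0475, 0.1891]
tool_rot: [0.637, 0.771, 0.0, 0.001]
force: [-2.7, -1.1, 7.1]
finger_gap: 0.108
gripper_force: 20.4
```

```bash
python3 look.py scene grip 250 150 370 250
python3 - <<'E'
from station import manip
import numpy as np
p=manip.sense()["tcp_pos"]; a=.185; c=np.array([np.cos(a),np.sin(a)])
# arc about hinge: radius .17, unit shifts
for th in np.arange(.15,1.66,.15): d=.17*(1-np.cos(th)); print(round(th,2),(c*d/.2).round(3),round(.17*np.sin(th)/.2,3))
E
```

```text
9.85 [0.4729 0.0475 0.1891] yaw 1.761 q [-1.350e-01  5.200e-01  1.909e+00 -1.000e-03  7.100e-01 -3.250e-01] F [-2.7 -0.8  6.1] 0.10061020449798856 20.37741869688034
0.15 [0.009 0.002] 0.127
0.3 [0.037 0.007] 0.251
0.45 [0.083 0.016] 0.37
0.6 [0.146 0.027] 0.48
0.75 [0.224 0.042] 0.579
0.9 [0.316 0.059] 0.666
1.05 [0.42  0.079] 0.737
1.2 [0.533 0.1  ] 0.792
1.35 [0.653 0.122] 0.829
1.5 [0.776 0.145] 0.848
1.65 [0.902 0.169] 0.847
```

>>> {"op": "step_arm", "data": {"moves": [0, 0.009, 0.002, 0.127, 0, 0, 0.037, 0.007, 0.25, 0, 0, 0.083, 0.016, 0.37, 0, 0, 0.146, 0.027, 0.48, 0, 0, 0.224, 0.042, 0.58, 0, 0, 0.316, 0.059, 0.666, 0, 0, 0.316, 0.059, 0.666, 0]}}

```text
t: 10.72
tcp_pos: [0.5356, 0.0592, 0.3237]
tool_rot: [0.637, 0.771, -0.001, 0.0]
force: [-5.7, -3.2, 7.4]
finger_gap: 0.104
gripper_force: 20.3
```

>>> {"op": "step_arm", "data": {"moves": [0, 0.104, 0.02, 0.071, 0, 0, 0.217, 0.041, 0.126, 0, 0, 0.337, 0.063, 0.163, 0, 0, 0.46, 0.086, 0.182, 0, 0, 0.586, 0.11, 0.181, 0, 0, 0.586, 0.11, 0.181, 0, 0, 0.586, 0.11, 0.181, 0]}}

```text
t: 11.6
tcp_pos: [0.6535, 0.0813, 0.3587]
tool_rot: [0.637, 0.771, 0.001, 0.002]
force: [1.3, -1.0, 4.8]
finger_gap: 0.108
gripper_force: 21.3
```

```bash
python3 look.py scene up 200 60 420 260
```

```text
11.65 [0.6532 0.0812 0.3587] yaw 1.7606 q [-0.046  0.522  1.281 -0.     1.336 -0.235] F [ 1.1 -1.   5.8] 0.10839331486429692 21.33110672235489
```

View pics/up.png

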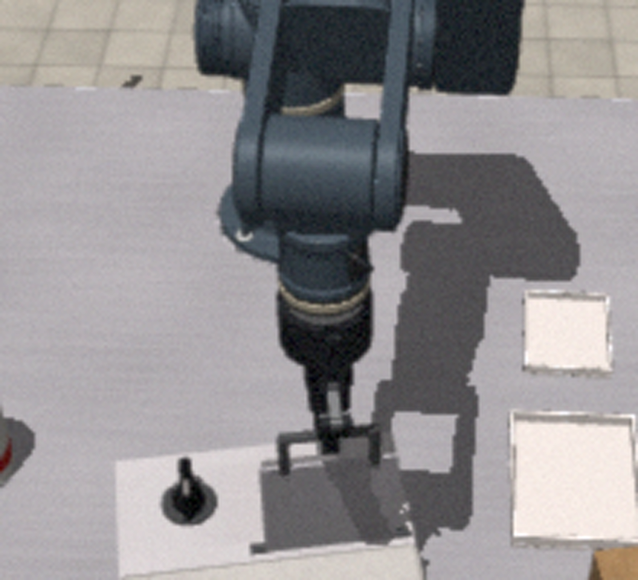

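Shown: the flap stands upright, with its handle at crop (330,435) still between the fingers, and the knob is at rest at (190,495). I'll release it and rise clear.

>>> {"op": "step_arm", "data": {"moves": [0.4, 0, 0, 0, 0, 0.4, 0, 0, 0, 0, 0.4, 0, 0, 0, 0, 0.4, 0, 0, 0.1, 0, 0.4, 0, 0, 0.3, 0, 0.4, 0, 0, 0.4, 0, 0.4, 0, 0, 0.4, 0, 0.4, 0, 0, 0.4, 0, 0.4, 0, 0, 0.4, 0]}}

```text
t: 12.78
tcp_pos: [0.6527, 0.0815, 0.4355]
tool_rot: [0.637, 0.771, -0.001, -0.001]
force: [0.3, -0.2, -0.3]
finger_gap: 0.399
gripper_force: 0.0
```

>>> {"op": "step_arm", "data": {"moves": [0.5, -0.2, 0, 0, 0, 0.5, -0.4, -0.07, 0, 0, 0.5, -0.8, -0.15, 0, 0, 0.5, -0.8, -0.15, 0, 0, 0.5, -0.8, -0.15, 0, 0, 0.5, -0.8, -0.15, 0, 0]}}

```text
t: 13.52
tcp_pos: [0.4943, 0.0515, 0.4372]
tool_rot: [0.637, 0.771, 0.0, 0.0]
force: [-0.0, 0.1, -0.1]
finger_gap: 0.5
gripper_force: 0.0
```

```bash
python3 look.py scene open 200 130 420 310;  python3 - <<'E'
from h import *
s=dict(np.load("open.npz")); P=cloud(s); a=.185; o=np.array([.606,.012]); Q=P.copy(); d=P[...,:2]-o
Q[...,0]=d[...,0]*np.cos(a)+d[...,1]*np.sin(a); Q[...,1]=-d[...,0]*np.sin(a)+d[...,1]*np.cos(a)
x,y,z=Q[...,0],Q[...,1],Q[...,2]
m=(x>.02)&(x<.12)&(y>0)&(y<.12)&(z>.15)&(z<.32); print("flap",m.sum(),np.polyfit(z[m],x[m],1),np.median(x[m]),z[m].max())
E
python3 look.py top open2 280 120 380 220
python3 - <<'E'
from h import *
s=dict(np.load("open2.npz")); P=cloud(s); a=.185; o=np.array([.606,.012]); Q=P.copy(); d=P[...,:2]-o
Q[...,0]=d[...,0]*np.cos(a)+d[...,1]*np.sin(a); Q[...,1]=-d[...,0]*np.sin(a)+d[...,1]*np.cos(a)
x,y,z=Q[...,0],Q[...,1],Q[...,2]
m=(abs(x+.02)<.03)&(abs(y-.06)<.05)&(z>.1)&(z<.127); print("plate",m.sum(),Q[m].mean(0) if m.any() else 0)
E
```

```text
13.575 [0.4945 0.0515 0.4371] yaw 1.7609 q [-0.121  0.21   1.557  0.     1.374 -0.312] F [-0.1  0.5  0.1] 0.4996888921463464 0.0
flap 1848 [-0.20229801  0.11116379] 0.05802823710448743 0.3096700714470934
13.625 [0.4945 0.0515 0.437 ] yaw 1.761 q [-0.121  0.21   1.557  0.     1.375 -0.312] F [ 1.1  1.5 -0.3] 0.49675666281998143 0.0
plate 0 0
```

View pics/open2.png

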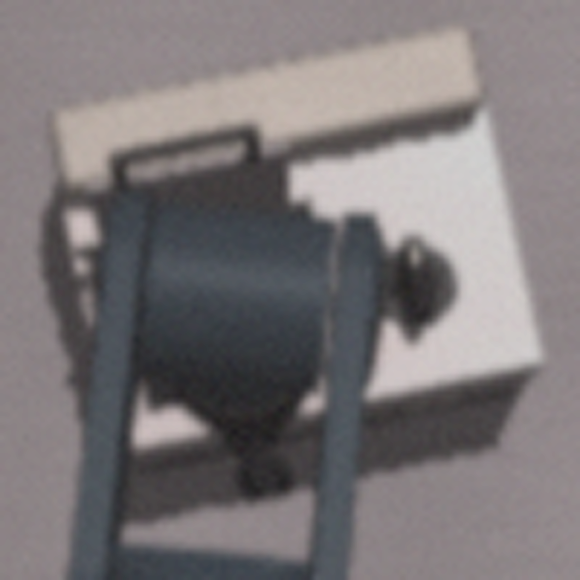

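Shown: the top view has the flap standing, its handle loop at crop (190,155) seen over the hood, and the knob at rest at (420,285). The arm hides the well. Depth confirms the flap reaches z = 0.31. The handle grip agrees with the sealer pose to within 1 mm, so the plate is at (0.575, 0.068). I'll descend over it.

>>> {"op": "step_arm", "data": {"moves": [0.5, 0.2, 0.04, -0.2, 0, 0.5, 0.405, 0.08, -0.4, 0, 0.5, 0.405, 0.08, -0.6, 0, 0.5, 0.405, 0.08, -0.8, 0, 0.5, 0.405, 0.08, -0.8, 0, 0.5, 0.405, 0.08, -0.8, 0]}}

```text
t: 14.38
tcp_pos: [0.5755, 0.0675, 0.2782]
tool_rot: [0.637, 0.771, 0.001, 0.001]
force: [0.5, 0.1, 0.1]
finger_gap: 0.5
gripper_force: 0.0
```

```bash
python3 look.py scene pre 200 130 420 310
```

```text
14.425 [0.5757 0.0675 0.279 ] yaw 1.761 q [-0.076  0.495  1.577  0.     1.065 -0.266] F [-0.1  0.1  0.2] 0.5007981760569447 0.0
```

View pics/pre.png

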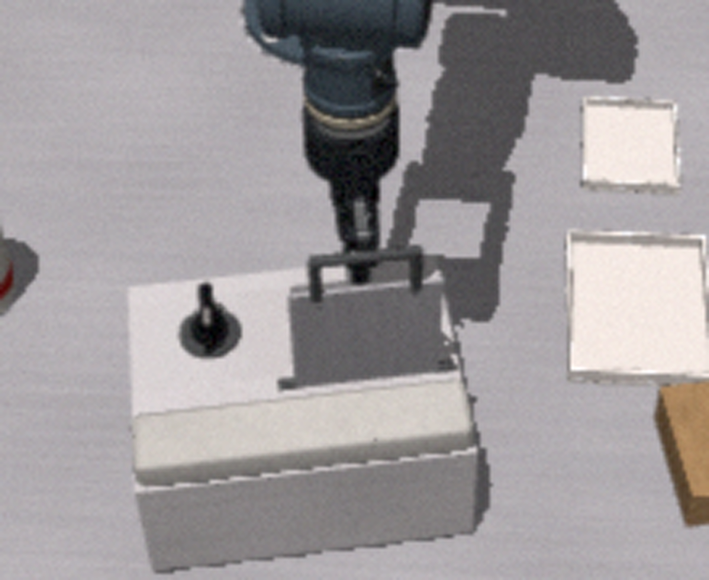

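Shown: the flap stands open by itself, handle at crop (365,262). The gripper is in front of it with its tips at about (360,275), the knob is at rest at (210,325), and the tray is at (638,305). I'll descend into the well and grip the plate.

>>> {"op": "step_arm", "data": {"moves": [0.5, 0, 0, -0.2, 0, 0.5, 0, 0, -0.35, 0, 0.5, 0, 0, -0.5, 0, 0.5, 0, 0, -0.58, 0, 0.5, 0, 0, -0.58, 0, 0.5, 0, 0, -0.58, 0, 0, 0, 0, -0.58, 0, 0, 0, 0, -0.58, 0, 0, 0, 0, -0.58, 0, 0, 0, 0, -0.58, 0, 0, 0, 0, -0.58, 0], "grip_force": 40}}

```text
t: 15.8
tcp_pos: [0.575, 0.0675, 0.1622]
tool_rot: [0.637, 0.771, 0.001, 0.001]
force: [0.2, 0.7, 6.2]
finger_gap: 0.087
gripper_force: 40.6
```

The gap of about 7.5 mm fits the 8 mm plate, so I'll draw it straight up.

>>> {"op": "step_arm", "data": {"moves": [0, 0, 0, 0.1, 0, 0, 0, 0, 0.2, 0, 0, 0, 0, 0.35, 0, 0, 0, 0, 0.5, 0, 0, 0, 0, 0.65, 0, 0, 0, 0, 0.8, 0, 0, 0, 0, 0.85, 0, 0, 0, 0, 0.85, 0, 0, 0, 0, 0.85, 0]}}

```text
t: 16.92
tcp_pos: [0.5734, 0.0675, 0.3296]
tool_rot: [0.637, 0.771, -0.001, -0.001]
force: [0.4, -0.6, -1.8]
finger_gap: 0.087
gripper_force: 39.8
```

```bash
python3 look.py scene lifted 200 100 420 280
```

```text
16.975 [0.5735 0.0675 0.3296] yaw 1.7607 q [-0.076  0.435  1.523 -0.     1.187 -0.266] F [-0.5  0.5 -1.6] 0.08713760663984757 39.78466987609863
```

View pics/lifted.png

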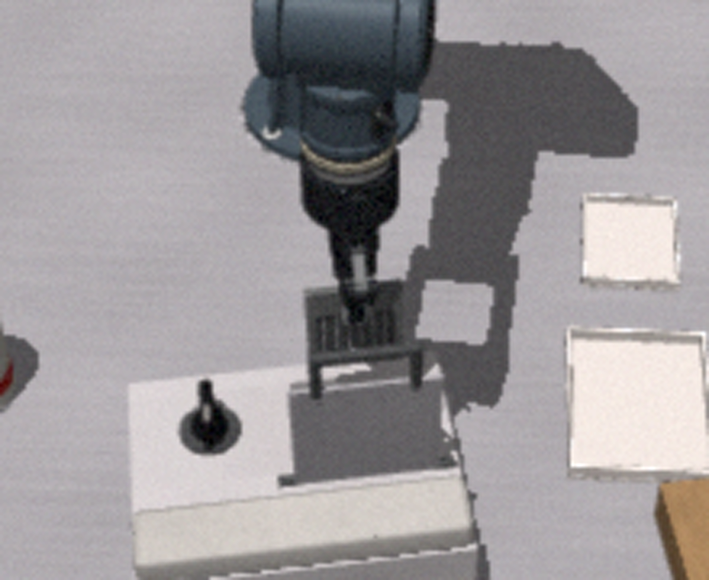

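Shown: the plate (dark mesh, crop (355,320)) is held upright above the well, the flap is open and the knob is at rest. I'll carry it over the tray.

>>> {"op": "step_arm", "data": {"moves": [0, -0.08, 0.1, 0, 0, 0, -0.15, 0.25, 0, 0, 0, -0.2, 0.4, 0, 0, 0, -0.25, 0.55, 0, 0, 0, -0.31, 0.67, 0, 0, 0, -0.31, 0.67, 0, 0]}}

```text
t: 17.73
tcp_pos: [0.5098, 0.2037, 0.3306]
tool_rot: [0.635, 0.772, -0.001, -0.001]
force: [-0.3, -0.3, -2.0]
finger_gap: 0.087
gripper_force: 39.8
```

>>> {"op": "step_arm", "data": {"moves": [0, -0.07, 0.15, 0, 0, 0, -0.14, 0.3, 0, 0, 0, -0.21, 0.45, 0, 0, 0, -0.28, 0.6, 0, 0, 0, -0.31, 0.67, 0, 0, 0, -0.31, 0.67, 0, 0, 0, -0.31, 0.67, 0, 0, 0, -0.31, 0.67, 0, 0, 0, -0.31, 0.67, 0, 0, 0, -0.31, 0.67, 0, 0]}}

```text
t: 18.98
tcp_pos: [0.4505, 0.3351, 0.3313]
tool_rot: [0.637, 0.771, -0.0, 0.0]
force: [-0.4, -0.2, -1.8]
finger_gap: 0.086
gripper_force: 39.8
```

```bash
python3 look.py scene final 200 80 470 290
```

```text
19.025 [0.4504 0.3352 0.3313] yaw 1.7603 q [ 0.441  0.41   1.562 -0.     1.169  0.251] F [-0.7  0.8 -2. ] 0.08950748953859211 39.77977931499481
```

View pics/final.png

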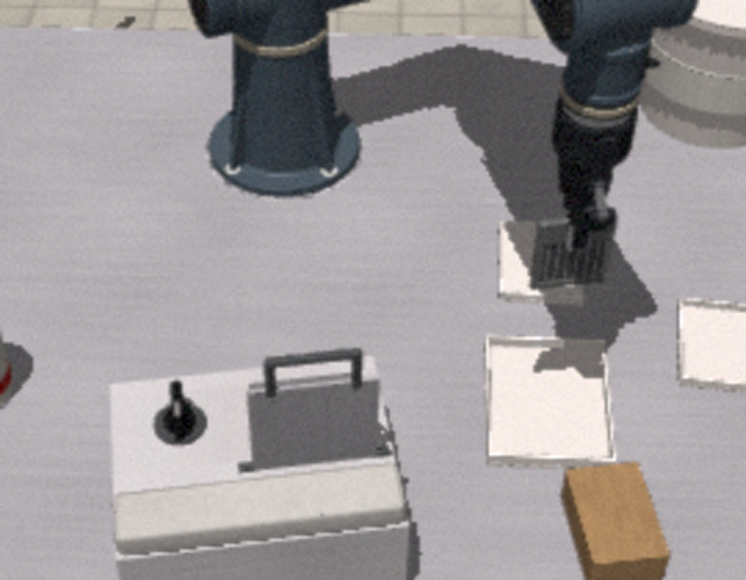

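Shown: the plate hangs upright in the fingers at crop (570,255), its centre at about z = 0.245. The shift from the tray's image at (550,400) is perspective. The flap is open, the knob is at rest and the carton is untouched. The TCP is at the tray centre (0.450, 0.335), so I'll hand in.

```bash
python3 -c "
from station import manip;print(manip.sign_off())"
```

```text
the job is handed in; nothing more can be done
None
```

I handed the job in at about 19 s, but the hand-in gave no pass/fail result: the knob was vented and sprang back, the flap is standing open, and the plate is held upright about 0.24 m above the table, over the middle of the drip tray.

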